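Pack up the bar rests on the saw's outfeed rail

TASK

Set up the two bar rests on the saw's outfeed rail, each piece centred over its saddle and let go. On the low saddle stack first the square block, then the disc, then the short V-block; last of all set the long V-block on the tall saddle. Both V-blocks stand groove up with the groove running along the rail, and the oil bottle and the glass jar must not be knocked over.

Things in the scene. Friction and masses are not known exactly. Their poses are not given: they have to be found in the camera images.
- packing_block_mid (a point): Plain square aluminium packing block, 60 x 60 mm and 30 mm high, about 0.3 kg, lying flat on the table. The point is its centre, 15 mm above its underside; x and y run square to its sides, z up.
- packing_disc_mid (a point): Plain round aluminium disc, 54 mm diameter and 25 mm high, about 0.16 kg, lying flat on the table. The point is its centre, 12.5 mm above its underside; z up.
- short_vblock_mid (a point): Short steel V-block, 50 mm wide (its x), 46 mm long (its y) and 36 mm high, about 0.3 kg, standing groove up on the table. A 90-degree V groove, 34 mm wide and 17 mm deep, runs along its y in the top; the two side faces across x are flat and upright. The point is its centre, 18 mm above its underside; z up.
- long_vblock_mid (a point): Long steel V-block, the same section but 90 mm long: 50 mm wide (its x), 90 mm long (its y) and 36 mm high, about 0.6 kg, standing groove up on the table; the same groove runs along its y in the top. The point is its centre, 18 mm above its underside; z up.
- low_saddle_top (a point): Low saddle, fixed on the outfeed rail: a flat square steel top 84 x 84 mm, 35 mm above the table. The rail is a dark steel channel 500 mm long, 70 mm wide and 20 mm high that runs left to right, a little askew, and carries one saddle on either side of its middle; which saddle is on which side varies. The point is the centre of the saddle's top face; y runs along the rail, z up.
- tall_saddle_top (a point): Tall saddle, fixed on the same rail: a green pedestal with a flat steel top 64 mm across the rail (x) and 110 mm along the rail (y), 90 mm above the table, which is 55 mm higher than the low saddle. The point is the centre of its top face; y runs along the rail, z up.
- oil_bottle_mid (a point): White plastic oil bottle with black cap, standing loose on the table near one end of the rail, 52 mm diameter and 130 mm high; a bystander. The point is its centre, 65 mm up.
- jar_mid (a point): Glass jar with steel cap, standing loose on the table near the other end of the rail, 60 mm diameter and 85 mm high; a bystander. The point is its centre, 42.5 mm up.
Not all that is in view belongs to the job. Leave any blue or red look-alike of the part that bears short_vblock_mid alone.

How it is judged:
By the outcome, as a careful person would: the job done as asked, in the order asked, and still so for the second after the job is handed in, with the robot touching nothing.
It also fails if it takes over 112 s, if anything falls off the work surface, if the arm or the gripper's body presses on something with over 40 N, if the wrist force passes 120 N, or if a joint passes its speed limit or range.

ROBOT

A 6-joint arm with a two-finger parallel gripper is mounted at the origin on the work surface. World frame = base frame: x ahead of the robot, y to its left, z up, the work surface at z = 0. Lengths are in m, angles in rad, forces in N, time in s.
With the tool pointing down it reaches from about 0.35 to 0.95 m from the base axis. Payload 17.4 kg.
Tool frame: the origin (TCP) lies on the centre line of the jaws, within the pads' length; the fingertips stand 17 mm ahead of it and the grasp point (between the pads) lies 2 mm behind it; z points along the fingers, y is the direction in which the jaws open and shut (so a half turn about z gives the same grasp; the last joint's range is limited). The gripper opens to 93 mm and grips with 3 to 60 N. Pads are 15 mm wide; open, the fingers measure 128 mm over their backs; the gripper's body (75 mm by 188 mm) begins 65 mm behind the grasp point.
Start: joints at [-1.259, 0.116, 1.442, -0, 1.584, -0.038], TCP at [0.231, -0.634, 0.236] pointing down, gripper open.
Joint ranges: [-2.83, 2.83], [-0.83, 2.19], [0.07, 2.5], [-1.14, 4.28], [0.01, 3], [-2.97, 2.97]. Speed limits (rad/s): [1.89, 1.89, 2.22, 3.14, 3.14, 3.14].

INTERFACE

Orientations are given as a rotation vector (axis times angle).
In Python, from plant import env, optics gives the robot as it stands.
- The arm moves only by the tool drive_tool, never from a script. Its argument "deltas" is a list of rows, each a list of 5 numbers: the shift along the tool's x, y, z in mm, then the turn about the tool's z in rad, then the finger opening in mm, from 0 to 93. In form: [[x, y, z, roll, fingers], ...]. A call has 1 to 12 rows; each row is the pose to reach, as a shift and turn from the pose commanded when the call began, along the tool's axes at that moment; what a row does not reach only later rows make up. A row lasts 1/10 s, in which the tool goes at most 50 mm and 8.59 degrees, less where a joint would pass 70% of its speed; a pose out of reach is approached as far as the arm can. A call with a gripper value outside its range is refused whole. The fingers move at their own pace and stop on an object; the grip force is fixed at half the most. Time passes only in rows, so rows that repeat a pose let the fingers close. It gives the time, the measured TCP pose, the force and the opening at its end, in the units of the state.
- env.read_state(): the state, without advancing time (a new reading comes with each control period).
- optics.read_camera(name): name is "side" or "top"; returns the picture (420x560x3 uint8, blue, green, red); there is no depth.
- optics.get_calibration(name): a dict with "fx", "fy", "cx", "cy" (pixels), "k1" (the pictures are not rectified: a ray, as slopes to the right and down, at radius r is drawn at 1 + k1 r^2 times it, then the intrinsics apply), "camera_from_world" (4x4, takes a point from world to camera coordinates). Camera axes: x right, y up, looking along -z (the intrinsics and any distortion apply to the point x, -y, -z); pixel columns grow to the right and rows downward; lengths in m; the calibration is good to about 2 mm. A picture is of the moment at which its call begins. get_calibration takes no time and is no camera call.
- env.hand_in(): hands the job in, once; it reports no verdict.
The state is a dict: "time_s": time; "joint_pos": joint angles; "dq": joint speeds; "joint_torque": joint torques, N m; "tool_pos": TCP position; "orientation": TCP orientation; "wrist_force": force on the tool from outside, world axes, zero at the start; "moment": the same for the moment, N m; "grip_width": finger opening in m.
Only numpy, scipy, OpenCV 4.12 (cv2) and the standard library are available. Lean on these libraries where they do the work, as an engineer would, in place of code of your own. Each camera call takes 0.05 s, during which the arm holds its last target.

## Working session

There is one attempt and no reset: what is moved stays moved. The work goes in short steps, Python scripts to look and compute and a tool call to move; the robot and the scene stay as the last step left them, time stands still between calls to the robot, and variables do not carry over. Pictures are saved under pics/ and viewed, and the job is handed in when it is done.

Besides the shell and the picture viewer there is one more tool, called after "Call:" by a JSON object that holds its "name" and its "arguments", one argument or row to a line. drive_tool: Moves the arm, as the interface text tells. Its arguments: {"type":"object","properties":{"deltas":{"type":"array","items":{"type":"array","items":{"type":"number"}}}},"required":["deltas"]}

```bash
ls; mkdir -p pics
python3 - <<'E'
from plant import env, optics
import cv2,numpy as np
np.set_printoptions(precision=4,suppress=True)
print(env.read_state())
for n in("side","top"):
    cv2.imwrite(f"pics/{n}0.png",optics.read_camera(n)); print(optics.get_calibration(n))
E
```

```text
pics
{'time_s': 0.0, 'joint_pos': array([-1.2588,  0.1165,  1.4423, -0.    ,  1.584 , -0.0378]), 'dq': array([-0.0002,  0.0005, -0.0009,  0.0001,  0.0006, -0.001 ]), 'joint_torque': array([ -0.0007, -72.1257, -62.2612,   0.0778,   0.0237,  -0.0001]), 'tool_pos': array([ 0.2312, -0.634 ,  0.2349]), 'orientation': array([-3.0925, -0.5464,  0.0003]), 'wrist_force': array([ 0.2581, -0.1999,  0.1696]), 'moment': array([-0.0006,  0.0104, -0.0184]), 'grip_width': 0.09305201832708915}
{'fx': 538.2488780398661, 'fy': 538.2488780398661, 'cx': 287.6163548790918, 'cy': 217.64313947693148, 'k1': -0.13546590847756695, 'camera_from_world': array([[-0.8978, -0.44  ,  0.0181,  0.461 ],
       [ 0.2369, -0.448 ,  0.8621, -0.2068],
       [-0.3713,  0.7783,  0.5064, -1.2635],
       [ 0.    ,  0.    ,  0.    ,  1.    ]])}
{'fx': 380.0922474376082, 'fy': 380.0922474376082, 'cx': 284.8124484617478, 'cy': 207.35217899491838, 'k1': -0.047506910042692904, 'camera_from_world': array([[ 0.0129, -0.9999,  0.0068, -0.0214],
       [ 0.9886,  0.0138,  0.1498, -0.5264],
       [-0.1499,  0.0048,  0.9887, -0.9448],
       [ 0.    ,  0.    ,  0.    ,  1.    ]])}
```

View pics/side0.png

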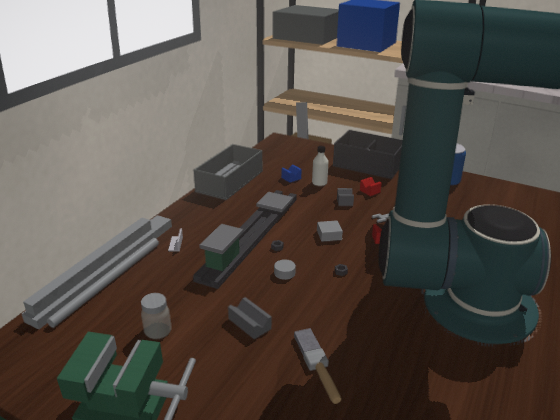

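View pics/top0.png

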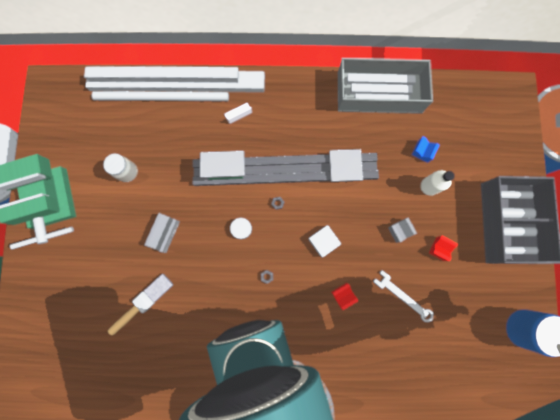

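The top view shows the low saddle at (346,165), tall saddle (222,164), square block (324,241), disc (240,229), grey short V-block (403,230), long V-block (162,233), bottle (437,183) and jar (120,168). Next I enlarge these for measuring.

```bash
cat > h.py <<'E'
import cv2,numpy as np
from plant import env,optics
np.set_printoptions(precision=4,suppress=True)
def ray(n,uv):
    c=optics.get_calibration(n);K=np.array([[c['fx'],0,c['cx']],[0,c['fy'],c['cy']],[0,0,1]])
    uv=np.asarray(uv,float).reshape(-1,1,2)
    p=cv2.undistortPoints(uv,K,np.array([c['k1'],0,0,0,0.]))[:,0]
    d=np.c_[p[:,0],-p[:,1],-np.ones(len(p))]
    T=c['camera_from_world'];R=T[:3,:3];return -R.T@T[:3,3], d@R
def plane(n,uv,z):
    o,d=ray(n,uv);return o+d*((z-o[2])/d[:,2])[:,None]
def proj(n,P):
    c=optics.get_calibration(n);T=c['camera_from_world'];q=np.atleast_2d(P)@T[:3,:3].T+T[:3,3]
    a=q[:,0]/-q[:,2];b=-q[:,1]/-q[:,2];s=1+c['k1']*(a*a+b*b)
    return np.c_[c['fx']*a*s+c['cx'],c['fy']*b*s+c['cy']]
E
python3 - <<'E'
from h import *
im=cv2.imread('pics/top0.png')
t=[]
for (u,v) in [(346,165),(222,164),(324,241),(240,229),(403,230),(162,233)]:
    t.append(cv2.resize(im[v-32:v+32,u-32:u+32],(256,256),interpolation=cv2.INTER_CUBIC))
cv2.imwrite('pics/crops0.png',np.vstack([np.hstack(t[:3]),np.hstack(t[3:])]))
g=cv2.cvtColor(im,cv2.COLOR_BGR2GRAY)
hsv=cv2.cvtColor(im,cv2.COLOR_BGR2HSV)
for nm,(u,v),z,th in [('low',(346,165),.035,125),('tall',(222,164),.09,125),('block',(324,241),.03,125),('disc',(240,229),.025,125)]:
    m=np.zeros_like(g);m[v-28:v+28,u-35:u+35]=((g>th)&(hsv[...,1]<70))[v-28:v+28,u-35:u+35]
    cs,_=cv2.findContours(m,0,1);c=max(cs,key=cv2.contourArea)
    P=plane('top',c[:,0],z)
    r=cv2.minAreaRect((P[:,:2]*1000).astype(np.float32));print(nm,cv2.contourArea(c),r)
E
```

```text
low 1284.0 ((645.390869140625, -195.3811798095703), (87.64115142822266, 128.54730224609375), 2.9418256282806396)
tall 1435.5 ((620.2965698242188, 136.5116729736328), (83.26036071777344, 155.6324462890625), 2.8383796215057373)
block 564.5 ((442.4242248535156, -118.49403381347656), (63.71965789794922, 63.69102478027344), 35.718048095703125)
disc 356.0 ((474.1702880859375, 100.56147766113281), (55.164100646972656, 54.85622024536133), 1.4735881090164185)
```

View pics/crops0.png

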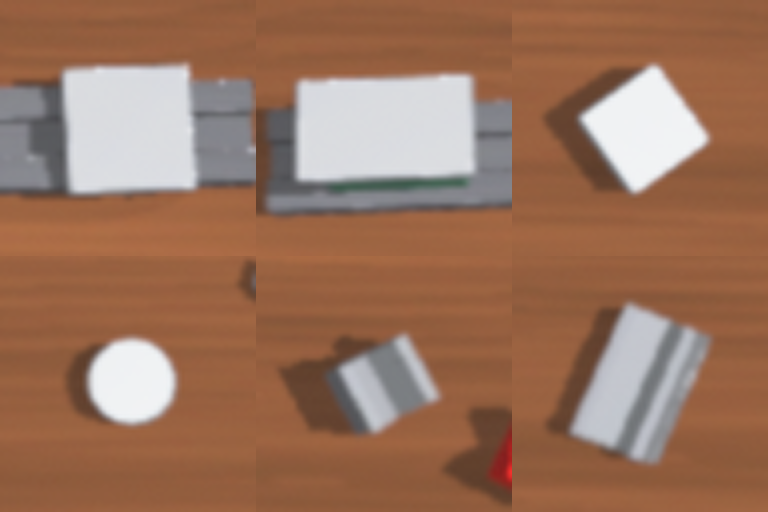

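Run:
```python
from h import *
print(ray('top',[[0,0]])[0],ray('side',[[0,0]])[0])
im=cv2.imread('pics/top0.png')
for nm,(u,v),z,th in [('low',(346,165),.035,178),('tall',(222,164),.09,178),('block',(324,241),.03,170),('disc',(240,229),.025,170)]:
    x0,y0=u-36,v-32
    cr=cv2.resize(im[y0:v+32,x0:u+36],None,fx=8,fy=8,interpolation=cv2.INTER_CUBIC)
    m=(cr.min(2)>th-25).astype(np.uint8)
    cs,_=cv2.findContours(m,0,1);c=max(cs,key=cv2.contourArea)[:,0]
    P=plane('top',(c+.5)/8-.5+[x0,y0],z)
    r=cv2.minAreaRect((P[:,:2]*1000).astype(np.float32));print(nm,r)
t=[]
for (u,v) in [(403,230),(162,233)]:
    t.append(cv2.resize(im[v-22:v+22,u-22:u+22],(396,396),interpolation=cv2.INTER_CUBIC))
s=cv2.imread('pics/side0.png')
for (u,v) in [(346,197),(250,317)]:
    t.append(cv2.resize(s[v-26:v+26,u-33:u+33],(396,312),interpolation=cv2.INTER_CUBIC))
cv2.imwrite('pics/v0.png',np.hstack(t[:2]))
cv2.imwrite('pics/v1.png',np.hstack(t[2:]))
```

```text
[ 0.3791 -0.0096  1.0131] [-0.0062  1.0935  0.8099]
low ((644.5925903320312, -175.7775421142578), (86.01287078857422, 86.70540618896484), 2.9083855152130127)
tall ((628.1141967773438, 144.40957641601562), (65.96371459960938, 112.37676239013672), 2.976483106613159)
block ((442.446044921875, -118.83201599121094), (62.693115234375, 63.23591995239258), 35.723060607910156)
disc ((472.920654296875, 100.3330078125), (57.033817291259766, 55.70407485961914), 46.340213775634766)
```

View pics/v0.png

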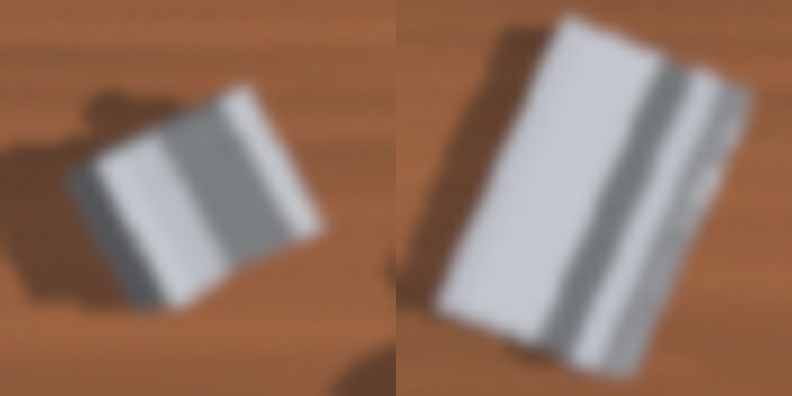

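View pics/v1.png

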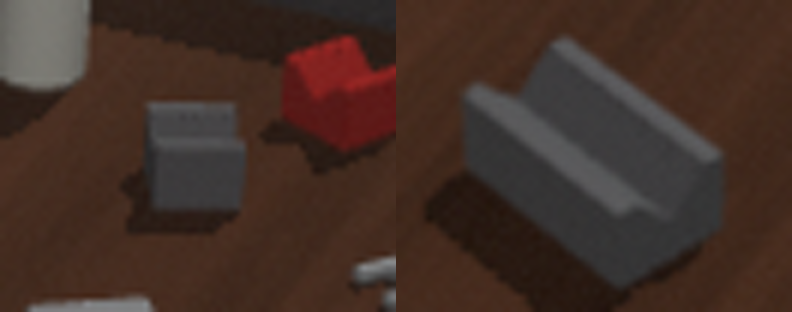

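Run:
```python
from h import *
for nm,c,o in [('short',[(97,168),(248,85),(326,228),(180,305)],(381,208)),('long',[(567-396,15),(725-396,80),(602-396,370),(437-396,308)],(140,211))]:
    P=plane('top',(np.array(c)+.5)/9-.5+o,.036)[:,:2]*1000
    print(nm,P.mean(0)); e=np.roll(P,-1,0)-P
    for q in e: print(np.linalg.norm(q),np.degrees(np.arctan2(q[1],q[0])))
im=cv2.imread('pics/top0.png')
for nm,c,z in [('bottle',(437,183),.13),('jar',(120,168),.085)]: print(nm,plane('top',[c],z))
# side-view cross check: silhouette-centroids for block & disc tops
s=cv2.imread('pics/side0.png')
for nm,(u,v),z in [('block',(330,231),.03),('disc',(285,269),.025)]:
    cr=cv2.resize(s[v-20:v+20,u-20:u+20],None,fx=6,fy=6,interpolation=cv2.INTER_CUBIC)
    cv2.imwrite(f'pics/s_{nm}.png',cr)
print(proj('side',[[.4424,-.1188,.03],[.473,.1003,.025],[.6446,-.1758,.035],[.628,.1444,.09]]))
```

```text
short [ 473.7474 -324.946 ]
51.24756327362211 -61.17679757076474
46.47438457370131 -152.6596140742254
48.83341108181794 117.60769199133836
45.43936374667066 30.364894216830603
long [458.5125 306.4041]
50.44940716443344 -111.19072717421382
89.11471598481666 159.7899242304884
51.424825890542074 70.91250843057601
90.99083868016122 -20.8227341026191
bottle [[ 0.5771 -0.3781  0.13  ]]
jar [[0.6145 0.4035 0.085 ]]
[[329.3029 225.8362]
 [284.6989 264.7536]
 [274.4441 199.4544]
 [221.539  235.7529]]
```

```bash
cat >> h.py <<'E'
def go(x,y,z,psi):
    """print tool-frame shift (mm) and roll to target TCP (mm), jaw angle psi deg"""
    s=env.read_state();R=cv2.Rodrigues(np.array(s['orientation']))[0]
    d=R.T@(np.array([x,y,z])-s['tool_pos']*1000)
    cur=np.degrees(np.arctan2(R[1,1],R[0,1]));dp=(psi-cur+90)%180-90
    print('t',s['time_s'],'tcp',s['tool_pos']*1000,'psi',cur,'F',s['wrist_force'],'w',s['grip_width'],'tilt',R[:,2])
    print('delta',d.round(1),'roll',round(-np.radians(dp),4),'or',round(-np.radians(dp)-np.sign(-dp)*np.pi,4))
E
python3 - <<'E'
from h import *
print('cap',plane('top',[(448,176)],.13)); print('botside base',plane('side',[(320,183)],0.0))
print('jarcap',plane('top',[(117,164)],.085))
print('red',plane('top',[(444,248)],.036))
im=cv2.imread('pics/top0.png')[150:220,385:465];cv2.imwrite('pics/bot.png',cv2.resize(im,None,fx=8,fy=8))
go(442.4,-118.8,120,-54.3)
E
```

```text
cap [[ 0.5948 -0.406   0.13  ]]
botside base [[ 0.5924 -0.4073  0.    ]]
jarcap [[0.6248 0.4121 0.085 ]]
red [[ 0.4265 -0.4278  0.036 ]]
t 0.1 tcp [ 231.265  -633.9701  235.0028] psi -69.95859469010904 F [0.3506 0.4768 0.3783] w 0.09323501955788682 tilt [-0.0003  0.001  -1.    ]
delta [ 374.9 -411.5  115.4] roll -0.2733 or 2.8683
```

View pics/bot.png

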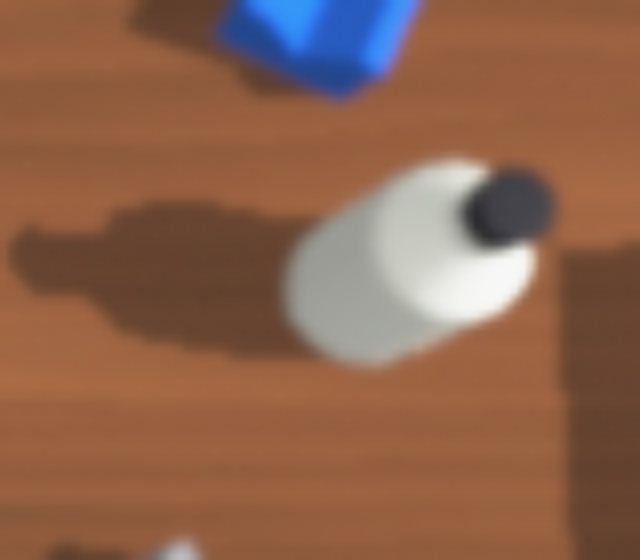

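The cap and the base in the side view agree on the bottle at about (0.594,-0.406). That clears the short V-block grasp. Now going above the square block.

Call:
{"name": "drive_tool", "arguments": {
  "deltas": [
    [40,-45,0,-0.05,93],
    [75,-82,0,-0.1,80],
    [112,-123,0,-0.15,80],
    [150,-165,0,-0.2,80],
    [187,-205,0,-0.25,80],
    [225,-247,10,-0.273,80],
    [262,-288,30,-0.273,80],
    [300,-330,50,-0.273,80],
    [337,-370,70,-0.273,80],
    [365,-400,90,-0.273,80],
    [375,-411.5,110,-0.273,80],
    [375,-411.5,115,-0.273,80]
  ]
}}

```text
time_s: 1.3
tool_pos: [0.4428, -0.1163, 0.1193]
orientation: [-2.989, -0.965, 0.0]
wrist_force: [0.2, -0.6, -1.2]
grip_width: 0.0798
```

Run:
```python
from h import *
go(442.4,-118.8,20,-54.3)
for n in("side","top"):
    im=optics.read_camera(n); cv2.imwrite(f"pics/{n}1.png",im)
```

```text
t 1.3 tcp [ 442.808  -116.3199  119.2805] psi -54.21552848683275 F [ 0.2241 -0.6349 -1.2471] w 0.0797811971381304 tilt [-0.0003  0.0005 -1.    ]
delta [-1.8  1.8 99.3] roll 0.0015 or -3.1401
```

View pics/side1.png

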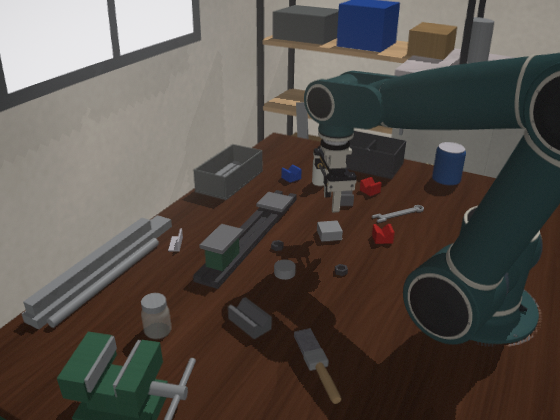

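The gripper hangs open over the block (block at (330,231)); nothing disturbed. Descending most of the way.

Call:
{"name": "drive_tool", "arguments": {
  "deltas": [
    [0,0,25,0,80],
    [0,0,50,0,80],
    [0,0,60,0,80],
    [0,0,60,0,80],
    [0,0,60,0,80]
  ]
}}

```text
time_s: 1.9
tool_pos: [0.4429, -0.1195, 0.0618]
orientation: [2.99, 0.962, 0.001]
wrist_force: [0.5, -1.1, 0.2]
grip_width: 0.0799
```

Run:
```python
from h import *
go(442.4,-118.8,20,-54.3)
ims=[]
for n,(u,v) in (("side",(330,222)),("top",(324,241))):
    im=optics.read_camera(n); ims.append(cv2.resize(im[v-45:v+45,u-45:u+45],(396,396),interpolation=cv2.INTER_CUBIC))
cv2.imwrite("pics/g1.png",np.hstack(ims))
```

```text
t 1.9 tcp [ 442.9262 -119.5449   61.7846] psi -54.34257788220554 F [ 0.4999 -1.0774  0.1976] w 0.07991198125962565 tilt [ 0.0008 -0.0004 -1.    ]
delta [-0.  -0.9 41.8] roll -0.0007 or 3.1408
```

View pics/g1.png

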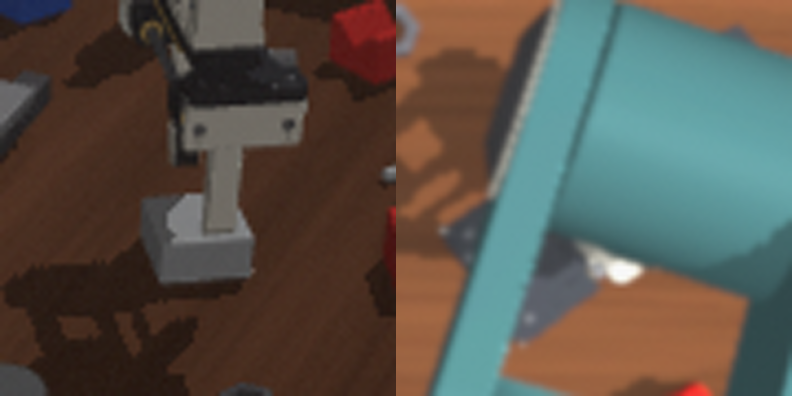

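The side view shows the near finger just outside the block's near face, squarely aligned. Lowering and gripping.

Call:
{"name": "drive_tool", "arguments": {
  "deltas": [
    [0,-0.5,20,0,80],
    [0,-0.5,35,0,80],
    [0,-0.5,42,0,80],
    [0,-0.5,42,0,80],
    [0,-0.5,42,0,56],
    [0,-0.5,42,0,56],
    [0,-0.5,42,0,50],
    [0,-0.5,42,0,50],
    [0,-0.5,42,0,50],
    [0,-0.5,42,0,50],
    [0,-0.5,42,0,50]
  ]
}}

```text
time_s: 3.1
tool_pos: [0.4425, -0.1187, 0.019]
orientation: [2.99, 0.963, 0.001]
wrist_force: [-0.9, 0.0, 4.5]
grip_width: 0.0598
```

Run:
```python
from h import *
go(644.6,-175.8,130,-87.05)
```

```text
t 3.1 tcp [ 442.5219 -118.7076   19.0197] psi -54.31262544574981 F [-0.8597  0.0093  4.4876] w 0.05978136116868734 tilt [ 0.0005 -0.0002 -1.    ]
delta [ 130.9  164.3 -110.9] roll 0.5714 or -2.5702
```

Gripped at 59.8 mm. Lifting, turning and moving above the low saddle.

Call:
{"name": "drive_tool", "arguments": {
  "deltas": [
    [0,0,-15,0,50],
    [0,0,-40,0,50],
    [0,0,-75,0,50],
    [15,19,-100,0.07,50],
    [35,44,-111,0.16,50],
    [60,75,-111,0.27,50],
    [85,107,-111,0.38,50],
    [108,136,-111,0.48,50],
    [125,157,-111,0.55,50],
    [130.9,164.3,-111,0.5714,50],
    [130.9,164.3,-111,0.5714,50],
    [130.9,164.3,-111,0.5714,50]
  ]
}}

```text
time_s: 4.3
tool_pos: [0.6436, -0.1755, 0.1291]
orientation: [-3.14, -0.083, 0.002]
wrist_force: [-0.1, 0.9, -3.7]
grip_width: 0.06
```

Run:
```python
from h import *
ims=[]
for n,(u,v) in (("side",(274,190)),("top",(346,165))):
    im=optics.read_camera(n); ims.append(cv2.resize(im[v-45:v+45,u-45:u+45],(396,396),interpolation=cv2.INTER_CUBIC))
cv2.imwrite("pics/g2.png",np.hstack(ims))
go(644.6,-175.8,55,-87.05)
```

```text
t 4.4 tcp [ 643.5915 -175.4579  129.7499] psi -87.00383106786423 F [ 0.1601  0.9166 -2.4332] w 0.05942287778350845 tilt [-0.0002  0.0001 -1.    ]
delta [ 1.   0.4 74.7] roll 0.0008 or -3.1408
```

View pics/g2.png

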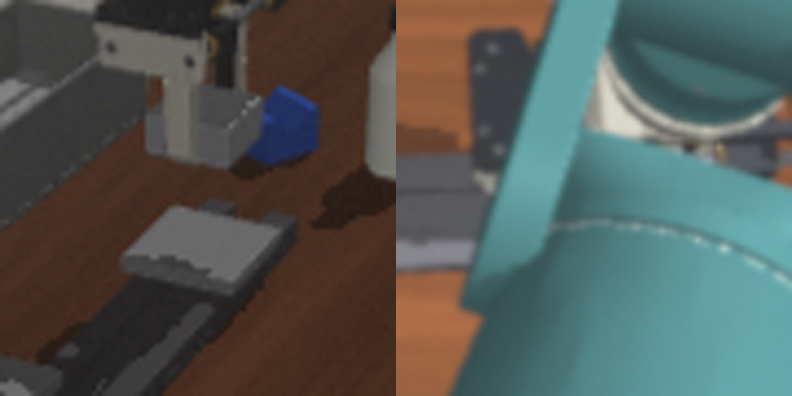

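The block hangs level over the low saddle and square to it. Lowering.

Call:
{"name": "drive_tool", "arguments": {
  "deltas": [
    [1,0.4,20,0,50],
    [1,0.4,42,0,50],
    [1,0.4,60,0,50],
    [1,0.4,70,0,50],
    [1,0.4,72,0,50],
    [1,0.4,74,0,50],
    [1,0.4,75,0,50],
    [1,0.4,75,0,50]
  ]
}}

```text
time_s: 5.2
tool_pos: [0.6458, -0.1762, 0.0553]
orientation: [3.14, 0.081, 0.001]
wrist_force: [-0.6, -0.3, -3.9]
grip_width: 0.0598
```

Run:
```python
from h import *
go(644.6,-175.8,54,-87.05)
im=optics.read_camera("side");u,v=274,190;cv2.imwrite("pics/g3.png",cv2.resize(im[v-45:v+45,u-45:u+45],(540,540),interpolation=cv2.INTER_CUBIC))
```

```text
t 5.2 tcp [ 645.7689 -176.1785   55.3255] psi -87.054773708548 F [-0.5765 -0.3169 -3.9267] w 0.05979291131434287 tilt [ 0.0009 -0.0003 -1.    ]
delta [-1.1 -0.4  1.3] roll -0.0001 or 3.1415
```

View pics/g3.png

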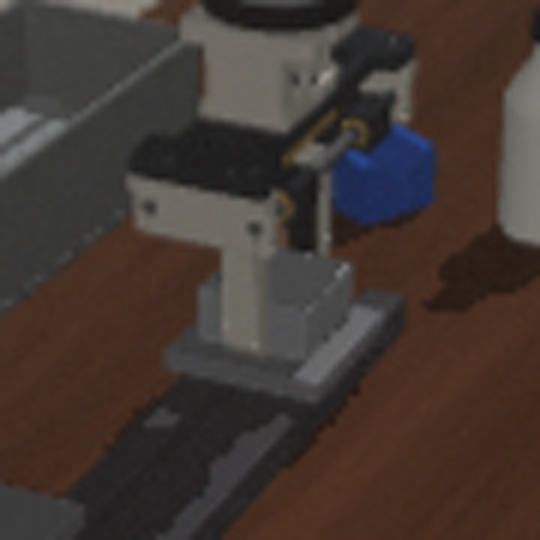

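The block is over the saddle with even margins. Setting down the last millimetre and releasing.

Call:
{"name": "drive_tool", "arguments": {
  "deltas": [
    [-0.5,0,1,0,50],
    [-0.5,0,1.5,0,50],
    [-0.5,0,1.5,0,50],
    [-0.5,0,1.5,0,50],
    [-0.5,0,1.5,0,66],
    [-0.5,0,1.5,0,74],
    [-0.5,0,1.5,0,74],
    [-0.5,0,1.5,0,74]
  ]
}}

```text
time_s: 6.05
tool_pos: [0.645, -0.1761, 0.0531]
orientation: [3.141, 0.081, -0.0]
wrist_force: [0.1, 0.3, 0.2]
grip_width: 0.0741
```

Call:
{"name": "drive_tool", "arguments": {
  "deltas": [
    [0,0,-10,0,74],
    [0,0,-25,0,74],
    [0,0,-50,0,74],
    [0,0,-80,0,74],
    [0,0,-95,0,74],
    [0,0,-95,0,74]
  ]
}}

```text
time_s: 6.65
tool_pos: [0.6459, -0.1764, 0.1515]
orientation: [3.139, 0.081, 0.007]
wrist_force: [1.0, -0.1, 0.3]
grip_width: 0.0739
```

Run:
```python
from h import *
go(473.2,100.4,150,-87.05)
```

```text
t 6.65 tcp [ 645.9223 -176.3985  151.4626] psi -87.05323147814987 F [ 0.9726 -0.1346  0.2822] w 0.07391684812450705 tilt [ 0.0042 -0.0013 -1.    ]
delta [-158.3 -285.3    0.4] roll -0.0001 or 3.1415
```

Call:
{"name": "drive_tool", "arguments": {
  "deltas": [
    [-20,-36,0,0,74],
    [-42,-76,0,0,74],
    [-64,-116,0,0,74],
    [-86,-156,0,0,74],
    [-108,-196,0,0,74],
    [-130,-236,0,0,74],
    [-148,-268,10,0,74],
    [-158,-285,40,0,74],
    [-158,-285,70,0,74],
    [-158,-285,80,0,74],
    [-158,-285,80,0,74],
    [-158,-285,80,0,74]
  ]
}}

```text
time_s: 7.85
tool_pos: [0.4731, 0.1001, 0.0689]
orientation: [-3.141, -0.08, -0.001]
wrist_force: [0.5, -0.0, 0.9]
grip_width: 0.0739
```

Run:
```python
from h import *
go(473.2,100.4,19.5,-87.05)
t=optics.read_camera("top");cv2.imwrite("pics/top2.png",t)
s=optics.read_camera("side");cv2.imwrite("pics/side2.png",s)
ims=[]
for im,(u,v) in ((s,(285,250)),(t,(346,165))):
    ims.append(cv2.resize(im[v-35:v+35,u-35:u+35],(396,396),interpolation=cv2.INTER_CUBIC))
cv2.imwrite("pics/g4.png",np.hstack(ims))
```

```text
t 7.85 tcp [473.0819 100.1055  68.9372] psi -87.09261657661655 F [ 0.5127 -0.0412  0.8641] w 0.07394444656704255 tilt [ 0.0004  0.     -1.    ]
delta [ 0.1 -0.3 49.4] roll -0.0007 or 3.1408
```

View pics/g4.png

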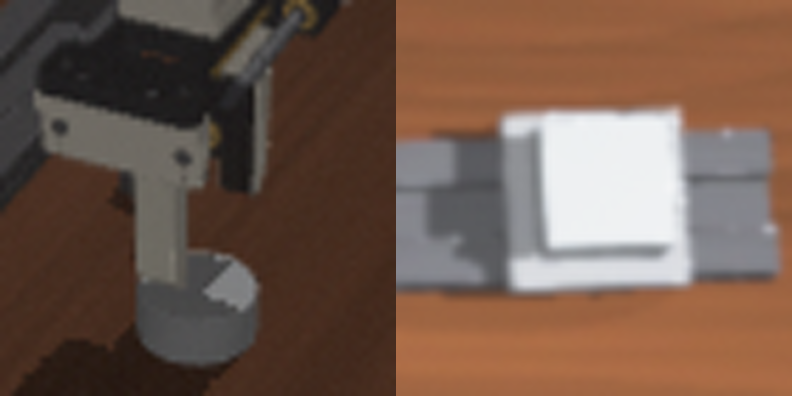

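Run:
```python
from h import *
p=proj('side',[[.473,.100,.025],[.473-.0019,.100+.037,.0517],[.473-.0019,.100+.0545,.0517]])
print((p-[250,215])*396/70)
im=cv2.imread('pics/top2.png');u,v=346,165;x0,y0=u-36,v-32
cr=cv2.resize(im[y0:v+32,x0:u+36],None,fx=8,fy=8,interpolation=cv2.INTER_CUBIC)
for th in (222,228,233):
    m=(cr.min(2)>th).astype(np.uint8)
    cs,_=cv2.findContours(m,0,1);c=max(cs,key=cv2.contourArea)[:,0]
    P=plane('top',(c+.5)/8-.5+[x0,y0],.065)
    print(th,cv2.minAreaRect((P[:,:2]*1000).astype(np.float32)))
```

```text
[[196.597  281.1149]
 [163.2277 275.9274]
 [144.5884 297.0793]]
222 ((645.7926025390625, -177.75466918945312), (59.86608123779297, 60.96510696411133), 2.000976800918579)
228 ((645.7713012695312, -177.14804077148438), (58.519371032714844, 59.045799255371094), 2.0082573890686035)
233 ((645.5631713867188, -177.0452880859375), (56.85428237915039, 58.07882308959961), 1.4036033153533936)
```

The block sits on the saddle to within about 1.5 mm (645.7,-177.3 against 644.6,-175.8). The projected finger and disc positions match the side view. Gripping the disc.

Call:
{"name": "drive_tool", "arguments": {
  "deltas": [
    [0,-0.3,25,0,74],
    [0,-0.3,42,0,74],
    [0,-0.3,49.5,0,74],
    [0,-0.3,49.5,0,74],
    [0,-0.3,49.5,0,56],
    [0,-0.3,49.5,0,45],
    [0,-0.3,49.5,0,45],
    [0,-0.3,49.5,0,45],
    [0,-0.3,49.5,0,45],
    [0,-0.3,49.5,0,45]
  ]
}}

```text
time_s: 8.95
tool_pos: [0.473, 0.1008, 0.0194]
orientation: [-3.14, -0.081, -0.002]
wrist_force: [-1.5, -0.5, 6.5]
grip_width: 0.0537
```

Run:
```python
from h import *
go(644.9,-176.2,150,-87.05)
```

```text
t 8.95 tcp [472.9608 100.762   19.4283] psi -87.05490692957113 F [-1.474  -0.4767  6.5182] w 0.053717846425089213 tilt [ 0.0011  0.0001 -1.    ]
delta [ 157.6  285.4 -130.4] roll -0.0001 or 3.1415
```

Call:
{"name": "drive_tool", "arguments": {
  "deltas": [
    [0,0,-15,0,45],
    [0,0,-40,0,45],
    [0,0,-75,0,45],
    [8,14,-105,0,45],
    [22,40,-125,0,45],
    [42,76,-130,0,45],
    [64,116,-130,0,45],
    [86,156,-130,0,45],
    [108,196,-130,0,45],
    [130,236,-130,0,45],
    [148,268,-130,0,45],
    [157.6,285.4,-130,0,45]
  ]
}}

```text
time_s: 10.15
tool_pos: [0.6454, -0.1787, 0.1491]
orientation: [3.14, 0.078, -0.0]
wrist_force: [-0.7, 0.6, -1.7]
grip_width: 0.0535
```

Call:
{"name": "drive_tool", "arguments": {
  "deltas": [
    [0,0,0,0,45],
    [0,0,0,0,45],
    [0,0,20,0,45],
    [0,0,40,0,45],
    [0,0,55,0,45],
    [0,0,60,0,45],
    [0,0,60,0,45],
    [0,0,60,0,45]
  ]
}}

```text
time_s: 10.95
tool_pos: [0.6449, -0.1761, 0.0897]
orientation: [3.14, 0.081, 0.002]
wrist_force: [-0.1, 0.2, 0.0]
grip_width: 0.0537
```

Run:
```python
from h import *
im=optics.read_camera("side");u,v=274,190;cv2.imwrite("pics/g5.png",cv2.resize(im[v-45:v+45,u-45:u+45],(540,540),interpolation=cv2.INTER_CUBIC))
go(644.9,-176.2,84,-87.05)
```

```text
t 11.0 tcp [ 644.9955 -176.1993   89.8395] psi -87.04689321833968 F [ 0.4347 -0.1882 -2.5814] w 0.05365016273665473 tilt [ 0.0013 -0.0003 -1.    ]
delta [-0.1 -0.   5.8] roll 0.0001 or -3.1415
```

View pics/g5.png

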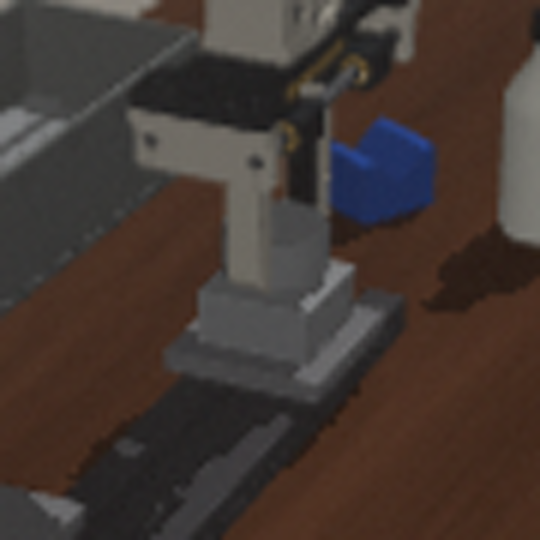

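The disc hovers over the block, about centred. Setting it down and letting go.

Call:
{"name": "drive_tool", "arguments": {
  "deltas": [
    [0,0,3,0,45],
    [0,0,5,0,45],
    [0,0,5.8,0,45],
    [0,0,5.8,0,45],
    [0,0,5.8,0,45],
    [0,0,5.8,0,60],
    [0,0,5.8,0,68],
    [0,0,5.8,0,70],
    [0,0,5.8,0,70]
  ]
}}

```text
time_s: 11.9
tool_pos: [0.6446, -0.1762, 0.0827]
orientation: [-3.141, -0.081, 0.0]
wrist_force: [-0.6, -0.1, -0.0]
grip_width: 0.0697
```

Call:
{"name": "drive_tool", "arguments": {
  "deltas": [
    [0,0,-10,0,70],
    [0,0,-25,0,70],
    [0,0,-50,0,70],
    [0,0,-75,0,70],
    [0,0,-80,0,70],
    [0,0,-80,0,70]
  ]
}}

```text
time_s: 12.5
tool_pos: [0.645, -0.1764, 0.1646]
orientation: [3.14, 0.081, 0.004]
wrist_force: [0.4, -0.8, -0.2]
grip_width: 0.0702
```

Run:
```python
from h import *
go(473.7,-324.9,160,-61.7)
```

```text
t 12.5 tcp [ 645.0287 -176.3651  164.5768] psi -87.05709071771622 F [ 0.3884 -0.7936 -0.152 ] w 0.07020973856320833 tilt [ 0.0024 -0.0007 -1.    ]
delta [-178.7  139.5    4.3] roll -0.4426 or 2.699
```

Call:
{"name": "drive_tool", "arguments": {
  "deltas": [
    [-25,20,0,-0.06,70],
    [-55,43,0,-0.14,68],
    [-85,66,0,-0.21,66],
    [-115,90,0,-0.29,66],
    [-145,113,0,-0.36,66],
    [-170,133,0,-0.43,66],
    [-178.7,139.5,10,-0.443,66],
    [-178.7,139.5,40,-0.443,66],
    [-178.7,139.5,75,-0.443,66],
    [-178.7,139.5,90,-0.443,66],
    [-178.7,139.5,90,-0.443,66],
    [-178.7,139.5,90,-0.443,66]
  ]
}}

```text
time_s: 13.7
tool_pos: [0.4736, -0.3248, 0.0737]
orientation: [3.046, 0.769, 0.0]
wrist_force: [0.9, -0.3, 0.4]
grip_width: 0.0661
```

Run:
```python
from h import *
go(473.7,-324.9,22,-61.7)
t=optics.read_camera("top");cv2.imwrite("pics/top3.png",t)
s=optics.read_camera("side");cv2.imwrite("pics/side3.png",s)
ims=[]
for im,(u,v) in ((s,(346,185)),(t,(346,165))):
    ims.append(cv2.resize(im[v-35:v+35,u-35:u+35],(396,396),interpolation=cv2.INTER_CUBIC))
cv2.imwrite("pics/g6.png",np.hstack(ims))
im=t;u,v=346,165;x0,y0=u-36,v-32
cr=cv2.resize(im[y0:v+32,x0:u+36],None,fx=8,fy=8,interpolation=cv2.INTER_CUBIC)
print(proj('side',[[.4737-.033*.474,-.325+.033*.88,.0577],[.4737,-.325,.036]]))
```

```text
t 13.7 tcp [ 473.6177 -324.8358   73.6709] psi -61.66395945616438 F [ 0.8988 -0.297   0.4006] w 0.06612061750335473 tilt [ 0.0002 -0.0002 -1.    ]
delta [ 0.   0.1 51.7] roll 0.0006 or -3.141
[[347.1136 190.032 ]
 [345.1899 191.3173]]
```

View pics/g6.png

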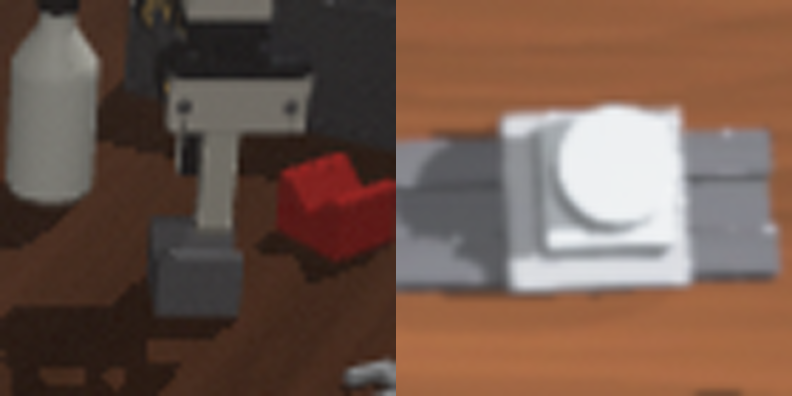

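Run:
```python
from h import *
im=cv2.imread('pics/top3.png');u,v=346,165;x0,y0=u-36,v-32
cr=cv2.resize(im[y0:v+32,x0:u+36],None,fx=8,fy=8,interpolation=cv2.INTER_CUBIC)
g=cv2.GaussianBlur(cv2.cvtColor(cr,6),(0,0),3)
c=cv2.HoughCircles(g,cv2.HOUGH_GRADIENT,1,500,param1=60,param2=15,minRadius=70,maxRadius=110);print(c)
if c is not None:
    q=(c[0,0,:2]+.5)/8-.5+[x0,y0];P=plane('top',[q],.09);print(q,P, c[0,0,2]/8*(1.0131-.09)/380)
# predicted gripper finger vs measured in side
d=np.array([.474,-.88]);
print(proj('side',[np.r_[np.array([.4737,-.325])-k*d,.0567] for k in (.033,.0505)]))
```

```text
[[[323.5 208.5  84.6]]]
[350.    158.625] [[ 0.6452 -0.1763  0.09  ]] 0.025688902
[[347.0898 190.3235]
 [347.8665 193.0079]]
```

Run:
```python
from h import *
s=cv2.imread('pics/side3.png')
cv2.imwrite('pics/z1.png',cv2.convertScaleAbs(cv2.resize(s[170:215,325:370],(720,720),interpolation=cv2.INTER_NEAREST),alpha=1.6))
d=np.array([.474,-.88]);e=np.array([.88,.474]);c=np.array([.4737,-.325])
f=lambda P:((proj('side',P)-[325,170]+.5)*16).round(0)
print('finger bottom inner/outer',f([np.r_[c-k*d+j*e,.0567] for k in (.033,.0505) for j in (-.0075,.0075)]))
print('near face top',f([np.r_[c-.025*d+j*e,z] for z in (.036,0) for j in (-.023,.023)]))
```

```text
finger bottom inner/outer [[400. 333.]
 [322. 333.]
 [413. 376.]
 [334. 376.]]
near face top [[466. 409.]
 [229. 410.]
 [452. 573.]
 [217. 573.]]
```

View pics/z1.png

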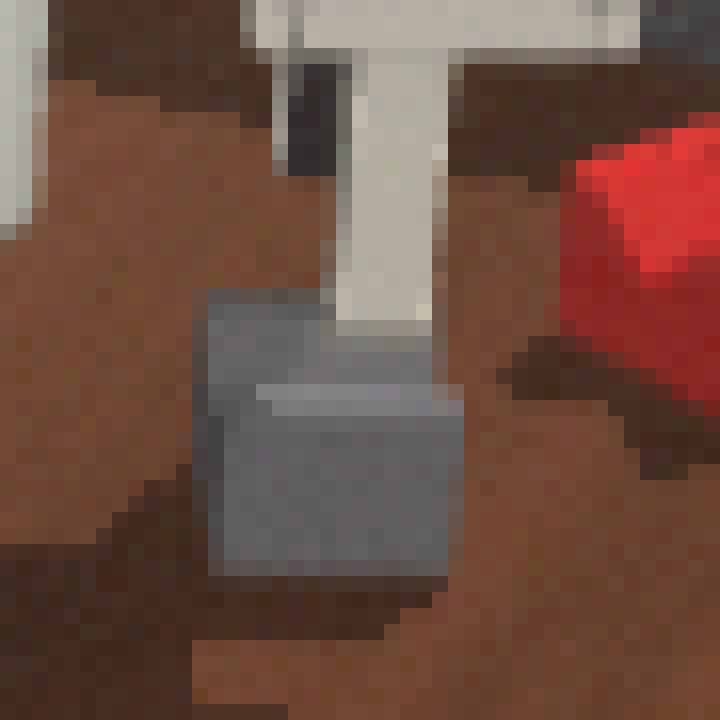

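The block's outline matches the prediction in both views, but the fingers look about 1 px (2–3 mm) to the right of where they should be. That suggests a small robot-to-camera offset. I'll shift 1.5 mm along tool x and grip, then check the part against the stack before releasing.

Call:
{"name": "drive_tool", "arguments": {
  "deltas": [
    [1.5,0,25,0,66],
    [1.5,0,44,0,66],
    [1.5,0,51.5,0,66],
    [1.5,0,51.5,0,66],
    [1.5,0,51.5,0,50],
    [1.5,0,51.5,0,40],
    [1.5,0,51.5,0,40],
    [1.5,0,51.5,0,40],
    [1.5,0,51.5,0,40],
    [1.5,0,51.5,0,40]
  ]
}}

```text
time_s: 14.8
tool_pos: [0.4751, -0.3243, 0.0225]
orientation: [3.045, 0.768, 0.001]
wrist_force: [-1.2, 1.8, 6.9]
grip_width: 0.0495
```

Call:
{"name": "drive_tool", "arguments": {
  "deltas": [
    [0,0,-15,0,40],
    [0,0,-40,0,40],
    [0,0,-75,0,40],
    [0,0,-110,0,40],
    [0,0,-140,0,40],
    [0,0,-155,0,40],
    [0,0,-155,0,40],
    [0,0,-155,0,40]
  ]
}}

```text
time_s: 15.6
tool_pos: [0.4743, -0.3238, 0.1752]
orientation: [-3.045, -0.768, 0.001]
wrist_force: [0.0, -0.4, -3.4]
grip_width: 0.0496
```

Run:
```python
from h import *
go(645,-176.3,175,2.95)
```

```text
t 15.6 tcp [ 474.2877 -323.7819  175.1518] psi -61.674157933149125 F [ 0.0228 -0.3953 -3.4414] w 0.04959507305754767 tilt [-0.001   0.0007 -1.    ]
delta [220.2 -48.8   0.1] roll -1.1279 or 2.0137
```

Call:
{"name": "drive_tool", "arguments": {
  "deltas": [
    [8,-2,0,-0.06,40],
    [25,-6,0,-0.16,40],
    [48,-11,0,-0.27,40],
    [72,-16,0,-0.38,40],
    [98,-22,0,-0.5,40],
    [124,-27.5,0,-0.62,40],
    [150,-33,0,-0.75,40],
    [175,-39,0,-0.88,40],
    [198,-44,0,-1.0,40],
    [215,-48,0,-1.09,40],
    [220.2,-48.8,0,-1.128,40],
    [220.2,-48.8,0,-1.128,40]
  ]
}}

```text
time_s: 16.8
tool_pos: [0.6452, -0.1758, 0.1738]
orientation: [-2.16, -2.278, 0.002]
wrist_force: [-0.3, -0.1, -2.3]
grip_width: 0.0501
```

Run:
```python
from h import *
go(645,-176.3,122,2.95)
```

```text
t 16.8 tcp [ 645.1511 -175.7634  173.7647] psi 3.046779990731434 F [-0.3077 -0.1462 -2.2753] w 0.05007033085319096 tilt [-0.0032  0.001  -1.    ]
delta [-0.6 -0.  51.8] roll 0.0017 or -3.1399
```

Call:
{"name": "drive_tool", "arguments": {
  "deltas": [
    [-0.5,0,15,0,40],
    [-0.5,0,35,0,40],
    [-0.5,0,50,0,40],
    [-0.5,0,56,0,40],
    [-0.5,0,56,0,40],
    [-0.5,0,56,0,40]
  ]
}}

```text
time_s: 17.4
tool_pos: [0.6454, -0.1773, 0.1209]
orientation: [2.163, 2.277, 0.0]
wrist_force: [0.2, -1.2, -1.4]
grip_width: 0.05
```

Run:
```python
from h import *
go(645,-176.3,112.5,2.95)
s=optics.read_camera("side");cv2.imwrite("pics/side4.png",s)
t=env.read_state()['tool_pos']
u,v=274,180;k=12
cr=cv2.convertScaleAbs(cv2.resize(s[v-25:v+25,u-25:u+25],(600,600),interpolation=cv2.INTER_NEAREST),alpha=1.5)
f=lambda P:((proj('side',P)-[u-25,v-25]+.5)*k)
a=np.radians(2.95);X=np.array([np.cos(a),np.sin(a)]);Y=np.array([-X[1],X[0]])
b=t[2]-.0222
for P in [[np.r_[t[:2]+i*X+j*Y,z] for z in (b,b+.036) for (i,j) in ((-.025,.023),(.025,.023),(-.025,-.023),(.025,-.023))]]:
    for q in f(P): cv2.circle(cr,tuple(int(x) for x in q),3,(0,255,255),-1)
cc=np.array([.6457,-.1773])
for q in f([np.r_[cc+i*X+j*Y,.065] for (i,j) in ((-.03,.03),(.03,.03),(-.03,-.03))]):cv2.circle(cr,tuple(int(x) for x in q),3,(0,0,255),-1)
cv2.imwrite("pics/g7.png",cr)
```

```text
t 17.4 tcp [ 645.4241 -177.2657  120.8694] psi 2.934908837216032 F [ 0.2102 -1.2156 -1.4043] w 0.049965438629916724 tilt [ 0.0005 -0.0002 -1.    ]
delta [ 1.  -0.4  8.4] roll -0.0003 or 3.1413
```

View pics/g7.png

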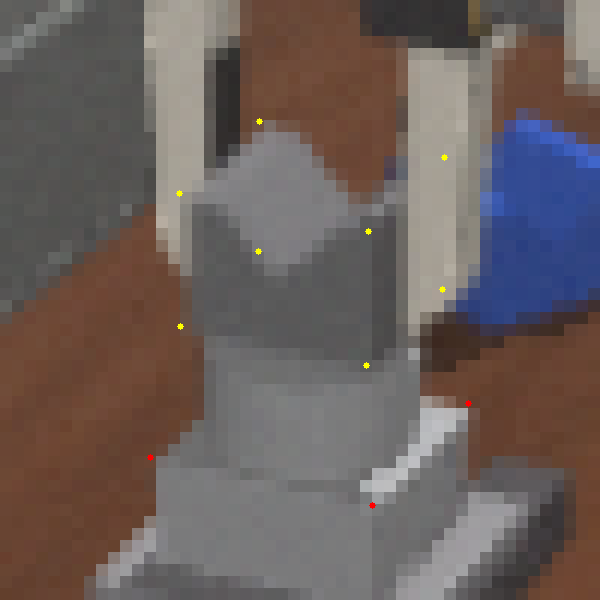

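The V-block's front face is at x≈193–375 in the crop against 180–368 predicted. So the held part is about 2 mm towards the robot of its nominal position, while the stack matches. This agrees with the offset seen before, so I correct by +1.2 mm in tool y and set it down.

Call:
{"name": "drive_tool", "arguments": {
  "deltas": [
    [0.8,1.2,3,0,40],
    [0.8,1.2,6,0,40],
    [0.8,1.2,7.5,0,40],
    [0.8,1.2,8.2,0,40],
    [0.8,1.2,8.7,0,40],
    [0.8,1.2,8.7,0,40],
    [0.8,1.2,8.7,0,40]
  ]
}}

```text
time_s: 18.15
tool_pos: [0.6465, -0.1762, 0.1125]
orientation: [2.163, 2.278, 0.0]
wrist_force: [-4.3, 1.5, 5.6]
grip_width: 0.0494
```

Run:
```python
from h import *
go(646.6,-176.3,112.2,2.95)
s=optics.read_camera("side")
u,v=274,180
cv2.imwrite("pics/g8.png",cv2.convertScaleAbs(cv2.resize(s[v-25:v+25,u-25:u+25],(600,600),interpolation=cv2.INTER_NEAREST),alpha=1.5))
```

```text
t 18.15 tcp [ 646.5238 -176.1895  112.5148] psi 2.9579117148540726 F [-4.294   1.4568  5.6237] w 0.0493654591672553 tilt [ 0.0005 -0.0001 -1.    ]
delta [-0.1  0.1  0.3] roll 0.0001 or -3.1415
```

View pics/g8.png

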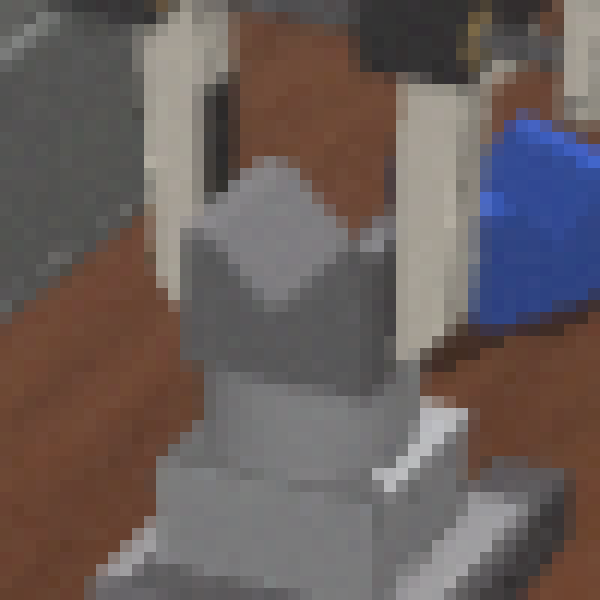

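Contact at +5.6 N, with the part resting flat on the disc. Releasing.

Call:
{"name": "drive_tool", "arguments": {
  "deltas": [
    [0,0,0,0,52],
    [0,0,0,0,58],
    [0,0,0,0,64],
    [0,0,0,0,64],
    [0,0,0,0,64]
  ]
}}

```text
time_s: 18.7
tool_pos: [0.6465, -0.1762, 0.1116]
orientation: [2.163, 2.278, 0.0]
wrist_force: [0.5, -0.3, 0.0]
grip_width: 0.0637
```

Call:
{"name": "drive_tool", "arguments": {
  "deltas": [
    [0,0,-8,0,64],
    [0,0,-20,0,64],
    [0,0,-40,0,64],
    [0,0,-65,0,64],
    [0,0,-80,0,66],
    [0,0,-80,0,66]
  ]
}}

```text
time_s: 19.3
tool_pos: [0.6473, -0.1765, 0.1948]
orientation: [2.161, 2.275, 0.003]
wrist_force: [-0.2, 0.3, 0.2]
grip_width: 0.0663
```

Run:
```python
from h import *
go(458.5,306.4,190,69.5)
```

```text
t 19.3 tcp [ 647.2594 -176.4658  194.8466] psi 2.9540423906897684 F [-0.1961  0.2987  0.1835] w 0.06628367816180919 tilt [ 0.004  -0.0012 -1.    ]
delta [ 492.  -163.6    3.5] roll -1.1614 or 1.9801
```

Call:
{"name": "drive_tool", "arguments": {
  "deltas": [
    [30,-10,0,-0.08,66],
    [75,-25,0,-0.2,66],
    [120,-40,0,-0.32,66],
    [165,-54,0,-0.44,66],
    [210,-69,0,-0.56,66],
    [255,-84,0,-0.68,66],
    [300,-98,0,-0.8,66],
    [345,-113,0,-0.92,66],
    [390,-128,0,-1.03,66],
    [435,-143,0,-1.1,66],
    [475,-156,0,-1.161,66],
    [492.5,-161.6,0,-1.161,66]
  ]
}}

```text
time_s: 20.5
tool_pos: [0.4579, 0.3099, 0.1907]
orientation: [-0.552, -3.092, 0.0]
wrist_force: [0.2, -0.5, 0.5]
grip_width: 0.0663
```

Call:
{"name": "drive_tool", "arguments": {
  "deltas": [
    [0,0,0,0,66],
    [0,0,30,0,66],
    [0,0,70,0,66],
    [0,0,100,0,66],
    [0,0,118,0,66],
    [0,0,118,0,66],
    [0,0,118,0,66]
  ]
}}

```text
time_s: 21.2
tool_pos: [0.46, 0.3067, 0.0739]
orientation: [-0.561, -3.091, 0.0]
wrist_force: [-0.3, 0.0, 0.0]
grip_width: 0.0661
```

Run:
```python
from h import *
go(460.5,307,22,69.5)
t=optics.read_camera("top");cv2.imwrite("pics/top5.png",t)
s=optics.read_camera("side");cv2.imwrite("pics/side5.png",s)
ims=[]
for im,(u,v),r in ((s,(250,307),40),(t,(350,160),25)):
    ims.append(cv2.resize(im[v-r:v+r,u-r:u+r],(396,396),interpolation=cv2.INTER_CUBIC))
cv2.imwrite("pics/g9.png",np.hstack(ims))
```

```text
t 21.2 tcp [460.0272 306.6678  73.934 ] psi 69.42918368534708 F [-0.3307  0.0303  0.0276] w 0.06609986732927327 tilt [-0.0002 -0.0003 -1.    ]
delta [-0.3  0.5 51.9] roll -0.0012 or 3.1404
```

View pics/g9.png

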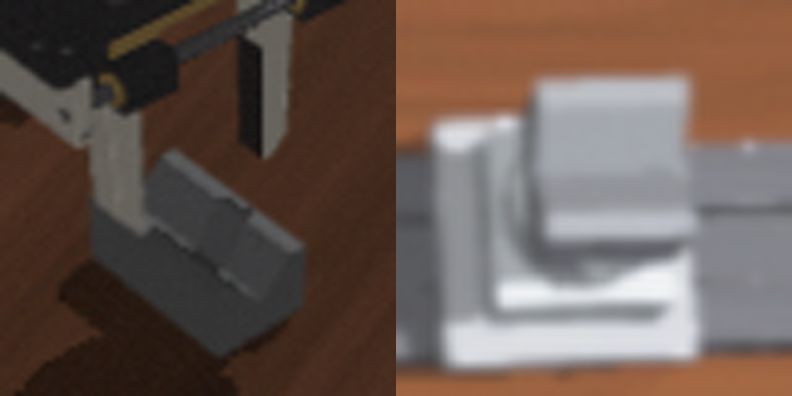

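Run:
```python
from h import *
c=(np.array([(537,80),(690,76),(695,240),(545,240)])-[396,0]+.5)/7.92-.5+[325,135]
P=plane('top',c,.126)[:,:2]*1000;print(P,P.mean(0))
e=np.roll(P,-1,0)-P
print(np.linalg.norm(e,axis=1),np.degrees(np.arctan2(e[:,1],e[:,0])))
s=cv2.imread('pics/side5.png');u,v=250,307;k=9
cr=cv2.convertScaleAbs(cv2.resize(s[v-35:v+35,u-35:u+35],(630,630),interpolation=cv2.INTER_NEAREST),alpha=1.7)
f=lambda P:((proj('side',P)-[u-35,v-35]+.5)*k)
a=np.radians(69.5);X=np.array([np.cos(a),np.sin(a)]);Y=np.array([-X[1],X[0]])
o=np.array([.4585,.3064])
for q in f([np.r_[o+i*X+j*Y,z] for z in (0,.036) for i in (-.025,.025) for j in (-.045,.045)]):cv2.circle(cr,tuple(int(x) for x in q),3,(0,255,255),-1)
for tt,col in ((np.array([.4602,.3067]),(0,0,255)),(o,(255,0,255))):
  for q in f([np.r_[tt+i*X+j*Y,.057] for i in (-.033,.033) for j in (-.0095,.0095)]):cv2.circle(cr,tuple(int(x) for x in q),3,col,-1)
cv2.imwrite("pics/g10.png",cr)
```

```text
[[ 669.5398 -151.7153]
 [ 671.668  -198.9055]
 [ 619.7547 -199.39  ]
 [ 618.9897 -153.5593]] [ 644.988  -175.8925]
[47.2382 51.9156 45.8372 50.5837] [ -87.4177 -179.4652   90.9562    2.0892]
```

View pics/g10.png

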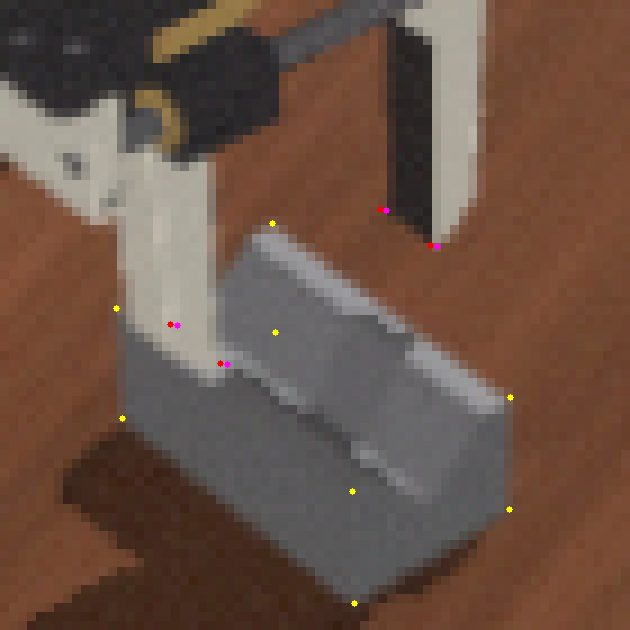

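The short V-block came out at (645.0,-175.9), within 1 mm of the saddle centre. Both the long V-block outline and the fingers match their predicted points. Gripping the long V-block.

Call:
{"name": "drive_tool", "arguments": {
  "deltas": [
    [0,0.5,25,0,66],
    [0,0.5,44,0,66],
    [0,0.5,51.8,0,66],
    [0,0.5,51.8,0,66],
    [0,0.5,51.8,0,50],
    [0,0.5,51.8,0,40],
    [0,0.5,51.8,0,40],
    [0,0.5,51.8,0,40],
    [0,0.5,51.8,0,40],
    [0,0.5,51.8,0,40]
  ]
}}

```text
time_s: 22.3
tool_pos: [0.4603, 0.308, 0.023]
orientation: [0.559, 3.09, 0.001]
wrist_force: [-1.0, -2.5, 6.9]
grip_width: 0.0496
```

Call:
{"name": "drive_tool", "arguments": {
  "deltas": [
    [0,0,-12,0,40],
    [0,0,-35,0,40],
    [0,0,-65,0,40],
    [0,0,-100,0,40],
    [0,0,-130,0,40],
    [0,0,-148,0,40],
    [0,0,-148,0,40],
    [0,0,-148,0,40]
  ]
}}

```text
time_s: 23.1
tool_pos: [0.4596, 0.3076, 0.1693]
orientation: [-0.56, -3.091, 0.0]
wrist_force: [-0.4, 0.3, -5.6]
grip_width: 0.0496
```

Run:
```python
from h import *
go(629.7,144.8,170,2.95)
```

```text
t 23.1 tcp [459.5868 307.647  169.3459] psi 69.47802138961872 F [-0.4399  0.3325 -5.6388] w 0.04955093958929225 tilt [-0.0003 -0.0002 -1.    ]
delta [-216.4  -92.9   -0.7] roll 1.1611 or -1.9805
```

Call:
{"name": "drive_tool", "arguments": {
  "deltas": [
    [-8,-3,0,0.05,40],
    [-25,-11,0,0.15,40],
    [-47,-20,0,0.27,40],
    [-70,-30,0,0.39,40],
    [-95,-41,0,0.52,40],
    [-120,-52,0,0.65,40],
    [-145,-62,0,0.78,40],
    [-170,-73,0,0.91,40],
    [-192,-82,0,1.02,40],
    [-210,-90,0,1.11,40],
    [-216.4,-92.9,0,1.161,40],
    [-216.4,-92.9,0,1.161,40]
  ]
}}

```text
time_s: 24.3
tool_pos: [0.6298, 0.144, 0.1676]
orientation: [-2.164, -2.275, 0.004]
wrist_force: [0.2, -0.0, -5.0]
grip_width: 0.0496
```

Call:
{"name": "drive_tool", "arguments": {
  "deltas": [
    [0,0,0,0,40],
    [0,0,15,0,40],
    [0,0,35,0,40],
    [0,0,48,0,40],
    [0,0,50,0,40],
    [0,0,50,0,40],
    [0,0,50,0,40]
  ]
}}

```text
time_s: 25.0
tool_pos: [0.6302, 0.1451, 0.1207]
orientation: [2.163, 2.278, 0.001]
wrist_force: [0.2, -0.0, -5.5]
grip_width: 0.0502
```

Run:
```python
from h import *
go(629.7,144.8,112.2,2.95)
s=optics.read_camera("side");cv2.imwrite("pics/side6.png",s)
t=env.read_state()['tool_pos']
u,v=222,235;k=9
cr=cv2.convertScaleAbs(cv2.resize(s[v-40:v+30,u-35:u+35],(630,630),interpolation=cv2.INTER_NEAREST),alpha=1.6)
f=lambda P:((proj('side',P)-[u-35,v-40]+.5)*k)
a=np.radians(2.95);X=np.array([np.cos(a),np.sin(a)]);Y=np.array([-X[1],X[0]])
b=t[2]-.0222;o=t[:2]-[.0016,0.0004]
for q in f([np.r_[o+i*X+j*Y,z] for z in (b,b+.036) for i in (-.025,.025) for j in (-.045,.045)]):cv2.circle(cr,tuple(int(x) for x in q),3,(0,255,255),-1)
o=np.array([.6281,.1444])
for q in f([np.r_[o+i*X+j*Y,.09] for i in (-.032,.032) for j in (-.055,.055)]):cv2.circle(cr,tuple(int(x) for x in q),3,(0,0,255),-1)
cv2.imwrite("pics/g11.png",cr)
```

```text
t 25.0 tcp [630.239  145.0686 120.6736] psi 2.97216519699284 F [ 0.231  -0.0354 -5.4783] w 0.050179205921622436 tilt [ 0.0011  0.0002 -1.    ]
delta [-0.2 -0.6  8.5] roll 0.0004 or -3.1412
```

View pics/g11.png

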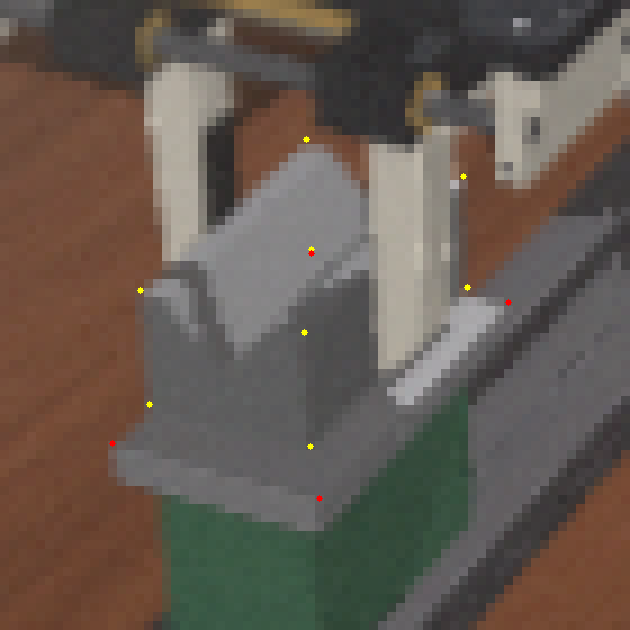

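The V-block edges fall on the predicted points and the saddle top matches too. Setting it down and releasing.

Call:
{"name": "drive_tool", "arguments": {
  "deltas": [
    [0,-0.4,3,0,40],
    [0,-0.4,6,0,40],
    [0,-0.4,7.5,0,40],
    [0,-0.4,8.2,0,40],
    [0,-0.4,8.6,0,40],
    [0,-0.4,8.6,0,40],
    [0,-0.4,8.6,0,40]
  ]
}}

```text
time_s: 25.75
tool_pos: [0.6296, 0.1449, 0.113]
orientation: [2.163, 2.278, 0.001]
wrist_force: [-8.4, -1.4, 11.2]
grip_width: 0.0499
```

Run:
```python
from h import *
go(629.7,144.8,112.2,2.95)
```

```text
t 25.75 tcp [629.569  144.8853 112.966 ] psi 2.959430322466665 F [-8.4486 -1.3558 11.248 ] w 0.04989851247336371 tilt [ 0.0006  0.0001 -1.    ]
delta [-0.1  0.1  0.8] roll 0.0002 or -3.1414
```

Seated, with 11 N upward. Releasing, withdrawing straight up and then moving back clear of the view.

Call:
{"name": "drive_tool", "arguments": {
  "deltas": [
    [0,0,0,0,52],
    [0,0,0,0,58],
    [0,0,0,0,64],
    [0,0,0,0,64],
    [0,0,0,0,64]
  ]
}}

```text
time_s: 26.25
tool_pos: [0.6296, 0.1449, 0.1112]
orientation: [2.163, 2.278, 0.0]
wrist_force: [-0.3, -0.3, 0.3]
grip_width: 0.0644
```

Call:
{"name": "drive_tool", "arguments": {
  "deltas": [
    [0,0,-8,0,64],
    [0,0,-20,0,64],
    [0,0,-45,0,64],
    [0,0,-80,0,64],
    [0,0,-110,0,66],
    [0,-40,-110,0,66],
    [0,-85,-110,0,66],
    [0,-130,-110,0,66],
    [0,-170,-110,0,66],
    [0,-190,-110,0,66],
    [0,-190,-110,0,66],
    [0,-190,-110,0,66]
  ]
}}

```text
time_s: 27.45
tool_pos: [0.4401, 0.1352, 0.2226]
orientation: [2.162, 2.277, 0.003]
wrist_force: [0.0, -0.1, 0.5]
grip_width: 0.0662
```

Run:
```python
from h import *
go(440,144.8,222,2.95)
cv2.imwrite("pics/top7.png",optics.read_camera("top"));cv2.imwrite("pics/side7.png",optics.read_camera("side"))
t=cv2.imread("pics/top7.png");u,v=222,160
cv2.imwrite("pics/g12.png",np.hstack([cv2.resize(t[v-30:v+30,u-30:u+30],(396,396),interpolation=cv2.INTER_CUBIC),cv2.resize(t[130:190,320:380],(396,396),interpolation=cv2.INTER_CUBIC)]))
```

```text
t 27.45 tcp [440.068  135.1676 222.5559] psi 2.970155943022417 F [ 0.0199 -0.1225  0.5186] w 0.06615127559957955 tilt [ 0.0022  0.0005 -1.    ]
delta [9.6 0.4 0.6] roll 0.0004 or -3.1412
```

View pics/g12.png

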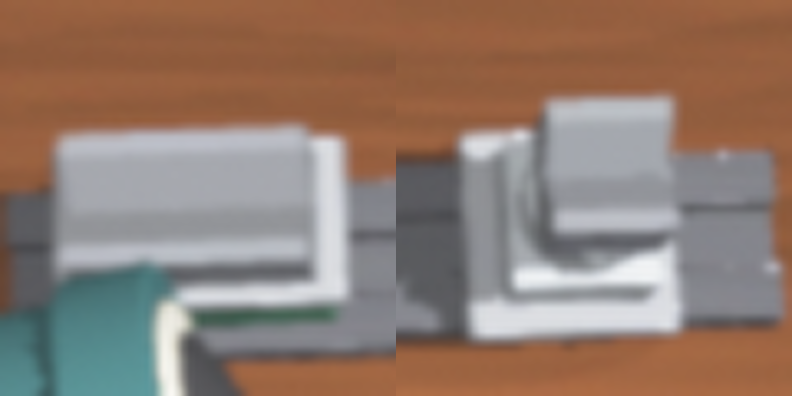

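View pics/side7.png

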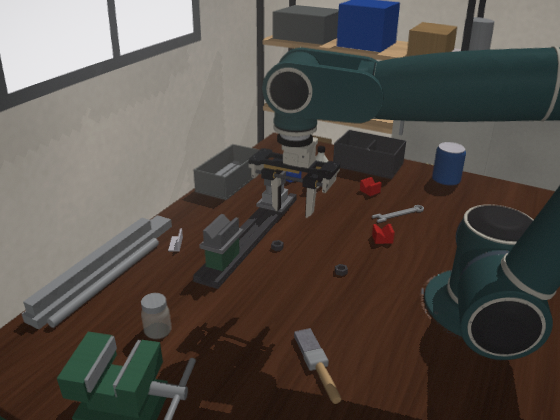

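Run:
```python
from h import *
for c in ([(55,137),(305,127),(312,262),(58,271)],):
    P=plane('top',(np.array(c)+.5)/6.6-.5+[192,130],.126)[:,:2]*1000;e=np.roll(P,-1,0)-P
    print(P,P.mean(0),np.linalg.norm(e,axis=1),np.degrees(np.arctan2(e[:,1],e[:,0])))
```

```text
[[650.2591 193.4011]
 [655.199  101.7397]
 [604.3629  97.5204]
 [599.8048 189.8332]] [627.4064 145.6236] [91.7945 51.011  92.4252 50.5803] [ -86.9151 -175.2555   92.8268    4.045 ]
```

Call:
{"name": "drive_tool", "arguments": {
  "deltas": [
    [-50,0,0,0,66],
    [-95,-10,0,0,66],
    [-140,-20,0,0,66],
    [-160,-20,0,0,66],
    [-160,-20,0,0,66]
  ]
}}

```text
time_s: 28.05
tool_pos: [0.4285, -0.0281, 0.2212]
orientation: [-2.167, -2.274, 0.001]
wrist_force: [0.8, 0.4, -0.3]
grip_width: 0.0659
```

Run:
```python
from h import *
cv2.imwrite("pics/top8.png",optics.read_camera("top"));cv2.imwrite("pics/side8.png",optics.read_camera("side"))
t=cv2.imread("pics/top8.png");s=cv2.imread("pics/side8.png")
cv2.imwrite("pics/g13.png",np.hstack([cv2.resize(t[130:190,192:252],(396,396),interpolation=cv2.INTER_CUBIC),cv2.resize(s[140:350,130:340],(396,396),interpolation=cv2.INTER_CUBIC)]))
```

```text
(no output)
```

View pics/g13.png

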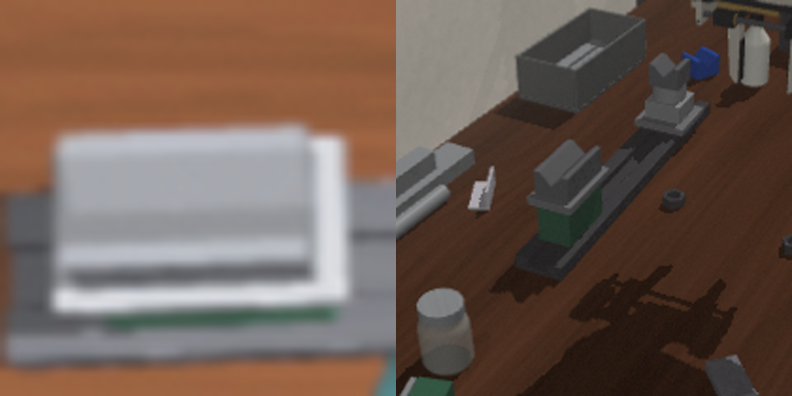

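View pics/top8.png

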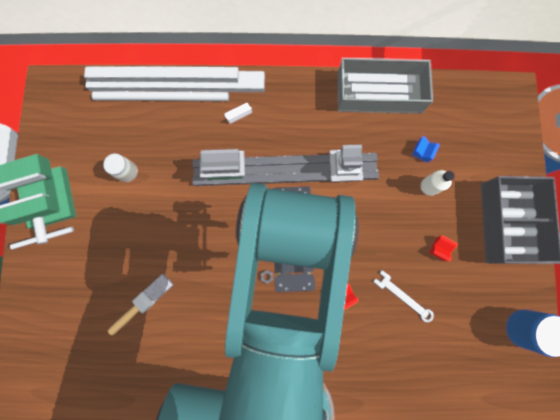

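The long V-block is at (627.4,145.6) against the saddle's (628.1,144.4), angle about 3°. The bottle (437,183) and jar (120,168) are still standing where they were, and the arm is clear. Handing in.

Run:
```python
from plant import env
print(env.hand_in(), env.read_state()['time_s'])
```

```text
the job is handed in; nothing more can be done
the job is handed in; nothing more can be done
```

I set up both rests and handed the job in at about 28 s on the robot's clock. The square block, disc and short V-block went on the low saddle in that order. The long V-block went on the tall saddle last. Both V-blocks stand groove up, with the groove along the rail to within about 1°.

**Final positions:** these come from the top camera, which is calibrated to about 2 mm. The block and disc were measured before the next piece went on top.

| Piece | Offset from saddle centre |
|---|---|
| Square block | about 1.9 mm |
| Disc | about 0.8 mm |
| Short V-block | about 0.4 mm |
| Long V-block | about 1.4 mm |

**Other checks:** the last pictures show the oil bottle and glass jar standing where they were, the blue and red look-alikes untouched, and the gripper clear of everything. The highest wrist force I read was about 14 N.

**What disagreed:** the side view showed the fingers 2–3 mm off the position the robot reported. I shifted the short V-block's grasp and both V-block placings by about 1.5–2 mm to allow for it, and the final positions support that.

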